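Tip spent cartridges through a spring-flap scrap box

TASK

Draw the yellow scoop out from under the riser, set it down clear of the riser and let go, then take it again behind its middle. Push the scrap box's red spring flap open with the scoop's nose and tip both spent cartridges in, keeping the nose on the flap until both have dropped into the box. Then draw the scoop out so that the flap springs shut, stand the scoop upright on the worktop and let go; leave the other things where they are and keep the fingers off the flap.

Things in the scene. Friction and masses are not known exactly. Their poses are not given: they have to be found in the camera images.
- scoop_center (a point): centre of the yellow open-topped scoop, a straight narrow tray 170 long (its x, towards the nose) x 60 wide (y) x 42 mm high (z up), walls 3 mm, 0.14 kg empty. The point is half-way along, across and up, 21 mm above the underside. Side walls are upright and 42 mm high from the back (x -85) to x +50. Starts on the liner, back half under the riser board, nose end sticking out about 95 mm.
- scoop_nose (a point): middle of the lower edge of the scoop's open nose: 85 mm ahead of its centre and 8 mm above its underside; the floor rises 8 mm over the last 40 mm, where the side walls top out 31 mm above the underside. Parts stay in while the scoop is near level; smooth, they slide out over the nose once it is tipped nose-down about 30 degrees, surely at 45
- cartridge1_center (a point): centre of a spent stainless mixer cartridge lying in the scoop (the rear one at the start): a smooth cylinder 34 mm across and 60 mm long overall along its x axis, with a short brass stem, about 60 g
- cartridge2_center (a point): centre of the second, identical cartridge, lying in front of the first in the scoop
- riser: fixed wooden shelf riser: board 170 deep (its x) x 280 mm wide (y), underside 85 and top 100 mm above the liner, on a side panel at either y end. Open front faces its -x, the board's front edge is at x -85 mm. A carton and a tub stand at the back of the board, up to 60 mm above it. Origin: underside centre, on the liner.
- hopper: fixed green scrap box 205 deep (its x) x 130 wide (y) x 150 mm high, floor 5 mm; origin underside centre. Parts go in towards its +x. Its top, from the front (-x): a fixed 35 mm ledge, the red flap (94 long, 88 mm wide), a clear fixed cover. Steel guides stand 40 mm above the top: two cheeks 92 mm apart inside, 6 mm thick, from the front face to 140 mm behind it, and a backstop across them just past the flap.
- hopper_sill (a point): middle of the flap's hinge line, which is the inner edge of the ledge, at the height of the box's top face (150 mm above its underside); axes as the hopper's (x into the box, z up)
- flap (a joint): angle of the spring flap: 0 shut and level, grows to 1.25 rad as its far edge swings down into the box about the sill. It springs shut by itself; pushing down on it 50 mm beyond the sill takes about 1 N to start and 2.5 N at 0.8 rad.
- flush_plate: chrome push-button flush plate lying flat, 150 x 220 x 13 mm; bystander. Origin: underside centre.
- bottle_trap: white plastic bottle trap standing upright, 70 mm across with a side outlet, 145 mm tall; bystander. Origin: underside centre.
- pliers: blue-handled pliers lying flat, 180 mm long, 62 mm wide, 14 mm thick, jaws to its +x; bystander. Origin: underside centre.
- dish: small hinged ceramic dish, white with a blue lid, 84 mm across, 55 mm tall; bystander. Origin: underside centre.
- stop_valve: brass stop valve with a red lever, 60 mm long, 50 mm tall; bystander. Origin: underside centre.
- sealant_jar: closed jar, 68 mm across, 75 mm tall; bystander. Origin: underside centre.
Things that resemble listed ones, but are neither listed nor needed, are in the scene too. Leave any pink or purple look-alike of the part that bears cartridge2_center alone.

How it is judged:
By the outcome, as a careful person would: the job done as asked, in the order asked, and still so for the second after the job is handed in, with the robot touching nothing.
It also fails if it takes over 61 s, if anything falls off the work surface, if the arm or the gripper's body presses on something with over 40 N, if the wrist force passes 120 N, or if a joint passes its speed limit or range.

ROBOT

A 6-joint arm with a two-finger parallel gripper is mounted at the origin on the work surface. World frame = base frame: x ahead of the robot, y to its left, z up, the work surface at z = 0. Lengths are in m, angles in rad, forces in N, time in s.
With the tool pointing down it reaches from about 0.35 to 0.775 m from the base axis. Payload 5.5 kg.
Tool frame: the origin (TCP) lies between the finger pads; the fingertips stand 22 mm ahead of it and the grasp point (between the pads) lies 3 mm ahead of it (env.finger_overhang is the distance from the TCP to the fingertips, in m); y points along the fingers, x is the direction in which the jaws open and shut, and the axes are right-handed (so a half turn about y gives the same grasp; the last joint's range is limited). The gripper opens to 85 mm and grips with 20 to 120 N. Pads are 22 mm wide; open, the fingers measure 114 mm over their backs; the gripper's body (76 mm by 85 mm) begins 54 mm behind the grasp point. The pads swing forward as they close: fully open they stand 13 mm farther back than shut.
Start: joints at [-1.268, 0.313, 0.046, 1.304, 0, 1.431], TCP at [0.246, -0.52, 0.253] pointing down, gripper open.
Joint ranges: [-2.76, 2.76], [-0.86, 1.69], [-1.03, 1.26], [-2.2, 2.34], [-1.47, 1.5], [-3.14, 3.14]. Speed limits (rad/s): [2.57, 2.57, 3.14, 3.14, 3.14, 3.14].

INTERFACE

Orientations are given as a unit quaternion [w, x, y, z].
In Python, from workcell import monitor, cams, job, env gives the robot as it stands.
- The arm moves only by the tool drive_tool, never from a script. Its argument "plan" is text: rows parted by semicolons, each of 7 numbers parted by spaces: the opening, from -1 (shut) to 1 (fully open), then the shift along the tool's x, y, z in mm, then the turn, a rotation vector about the tool's x, y, z in degrees. In form: gripper x y z rx ry rz; .... A call has 1 to 8 rows; each row shifts and turns the pose as measured when the row begins, along the tool's axes as they then stand; what a row does not reach is not made up. A row lasts 1/8 s, in which the tool goes at most 62.5 mm and 10.7 degrees, less where a joint would pass 70% of its speed; a pose out of reach is approached as far as the arm can. A call is refused whole if a number of a shift passes 62.5 or a number of a turn 10.7, either way. A call with a gripper value outside its range is refused whole. The fingers move at their own pace and stop on an object; "grip_force" is the grip in N (left out, the last holds). Time passes only in rows, so rows that do not move let the fingers close. It gives the time, the measured TCP pose, the force and the opening at its end, in the units of the state.
- monitor.get_state(): the state, without advancing time (a new reading comes with each control period).
- cams.read_camera(name): name is "scene" or "top" or "wrist"; returns (picture, depth): 480x640x3 uint8, red, green, blue; 480x640 float32, m along the optical axis (not along the pixel's ray), 0 where there is no reading.
- cams.calibration(name): a dict with "fx", "fy", "cx", "cy" (pixels), "R" (3x3) and "t" (3): a world point X has camera coordinates R X + t. Camera axes: x right, y down, z forward; pixel columns grow to the right and rows downward; lengths in m; the calibration is good to about 2 mm. A picture is of the moment at which its call begins: read the wrist's pose just before it. calibration takes no time and is no camera call; for the wrist camera it gives the pose at the moment of the call.
- job.hand_in(): hands the job in, once; it reports no verdict.
The state is a dict: "clock": time; "joint_pos": joint angles; "qvel": joint speeds; "tau": joint torques, N m; "tcp_pos": TCP position; "orientation": TCP orientation; "wrist_force": force on the tool from outside, world axes, zero at the start; "ft_torque": the same for the moment, N m; "finger_gap": finger opening in m.
Only numpy, scipy, OpenCV 4.12 (cv2) and the standard library are available. Lean on these libraries where they do the work, as an engineer would, in place of code of your own. Each camera call takes 0.05 s, during which the arm holds its last target.

## Working session

There is one attempt and no reset: what is moved stays moved. The work goes in short steps, Python scripts to look and compute and a tool call to move; the robot and the scene stay as the last step left them, time stands still between calls to the robot, and variables do not carry over. Pictures are saved under pics/ and viewed, and the job is handed in when it is done.

Besides the shell and the picture viewer there is one more tool, called after "Emit:" as name(argument=value, ...), one argument or row to a line, values as JSON. drive_tool: Moves the arm, as the interface text tells. Its arguments: {"type":"object","properties":{"plan":{"type":"string"},"grip_force":{"type":"number"}},"required":["plan"]}

```bash
ls; mkdir -p pics; python3 - <<'E'
from workcell import monitor, cams, job, env
import cv2
print(monitor.get_state(), env.finger_overhang)
for n in ("scene","top","wrist"):
    c=cams.calibration(n); print(n,c)
    p,d=cams.read_camera(n)
    cv2.imwrite(f"pics/{n}0.png",p[:,:,::-1])
    import numpy as np; np.savez(f"{n}0.npz",p=p,d=d,**c)
E
```

```text
pics
{'clock': 0.0, 'joint_pos': array([-1.26760947e+00,  3.14002469e-01,  4.49431387e-02,  1.30359394e+00,
        3.07696946e-05,  1.43120796e+00]), 'qvel': array([ 0.00034285, -0.00057931,  0.00039152, -0.00180699,  0.00120892,
       -0.00015339]), 'tau': array([ 4.99602193e-04, -4.80630720e+01,  2.98532259e+01,  1.94733805e-02,
        1.43244433e-04,  6.99563373e-06]), 'tcp_pos': array([ 0.24621714, -0.51908127,  0.252393  ]), 'orientation': array([ 0.59802142, -0.59715533,  0.37849848, -0.37751132]), 'wrist_force': array([ 0.35204532, -0.61343056,  0.57809991]), 'ft_torque': array([-0.00107321, -0.03040613, -0.02908289]), 'finger_gap': 0.08581895593780017} 0.022
scene {'fx': 433.78732099860343, 'fy': 433.78732099860343, 'cx': 312.24245841216737, 'cy': 234.137741198658, 'R': array([[-0.86971862,  0.49354405, -0.00194839],
       [ 0.40608682,  0.71334749, -0.57116447],
       [-0.28050495, -0.49754359, -0.82083333]]), 't': array([ 0.52122945, -0.06234618,  1.19052568])}
top {'fx': 553.0136496573748, 'fy': 553.0136496573748, 'cx': 331.6916598001455, 'cy': 237.41216204060228, 'R': array([[-0.02772328, -0.99933724, -0.02359027],
       [-0.98861826,  0.0309016 , -0.14723799],
       [ 0.14786938,  0.01923985, -0.98881974]]), 't': array([-0.08613564,  0.56409588,  1.28252896])}
wrist {'fx': 332.4310111195217, 'fy': 332.4310111195217, 'cx': 319.8480701230185, 'cy': 238.360598728473, 'R': array([[ 0.42785527, -0.90384416, -0.00236818],
       [-0.86650594, -0.41092289,  0.28338991],
       [-0.25711346, -0.11919782, -0.95900185]]), 't': array([-0.57454179, -0.03537556,  0.38104263])}
```

View pics/scene0.png

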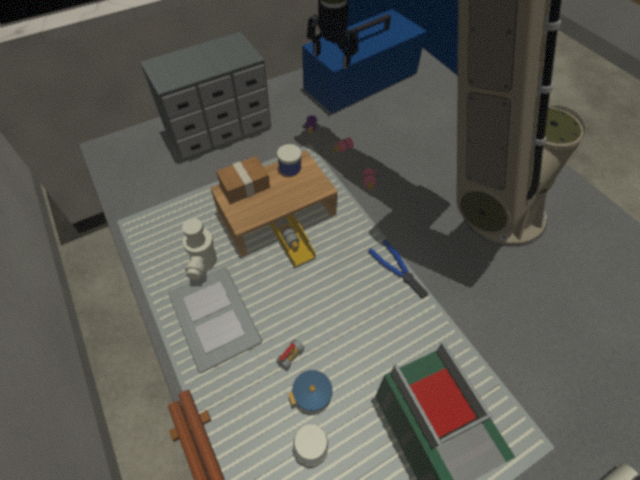

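View pics/top0.png

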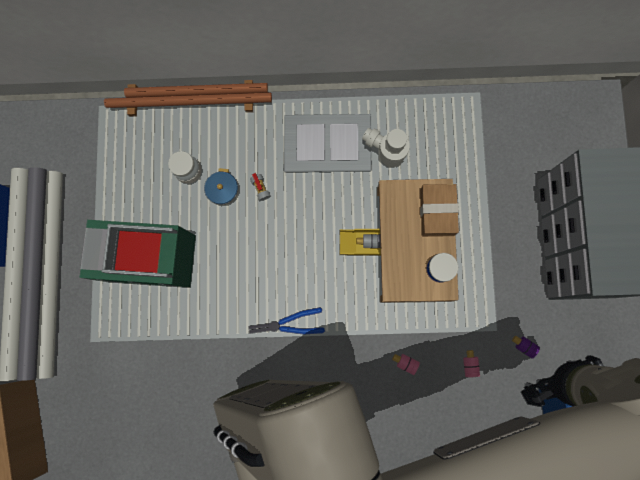

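View pics/wrist0.png

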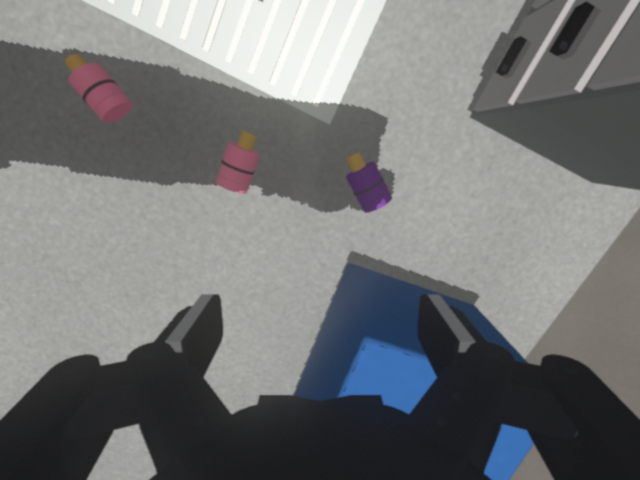

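```bash
cat > h.py <<'E'
import numpy as np, cv2
from scipy.spatial.transform import Rotation as Ro
def R(q): return Ro.from_quat([q[1],q[2],q[3],q[0]]).as_matrix()
def load(n):
    z=np.load(n); return {k:z[k] for k in z.files}
def pts(c,d=None):
    d=c['d'] if d is None else d
    v,u=np.mgrid[0:480,0:640]
    X=np.stack([(u-c['cx'])/c['fx']*d,(v-c['cy'])/c['fy']*d,d],-1)
    return (X-c['t'])@c['R']
def ray(c,u,v,z):
    o=-c['R'].T@c['t']; w=c['R'].T@np.array([(u-c['cx'])/c['fx'],(v-c['cy'])/c['fy'],1])
    return o+w*(z-o[2])/w[2]
def proj(c,X):
    x=c['R']@np.asarray(X)+c['t']; return c['fx']*x[0]/x[2]+c['cx'],c['fy']*x[1]/x[2]+c['cy']
E
python3 - <<'E'
from h import *
np.set_printoptions(precision=4,suppress=True)
print(R([0.59802142, -0.59715533,  0.37849848, -0.37751132]))
for n in ('top','scene'):
    c=load(n+'0.npz');P=pts(c);h=cv2.cvtColor(c['p'],cv2.COLOR_RGB2HSV)
    for name,lo,hi in (('red',(0,170,90),(6,255,255)),('yellow',(20,150,80),(32,255,255)),('green',(70,80,20),(88,255,255)),('wood',(8,60,120),(18,170,255))):
        m=cv2.inRange(h,lo,hi); k,l,st,ce=cv2.connectedComponentsWithStats(m)
        for i in range(1,k):
            if st[i,4]<150: continue
            Q=P[(l==i)&(c['d']>0)]
            r=cv2.minAreaRect(Q[:,:2].astype(np.float32)*1000)
            print(n,name,st[i],np.percentile(Q,[2,50,98],axis=0).round(3).tolist(),r)
    if n=='top':
        print('lvl',P[330,250],P[250,330],P[420,50],P[100,260],P[240,360])
        big=cv2.resize(c['p'][160:320,60:500],None,fx=1.8,fy=1.8)[:,:,::-1]
        cv2.imwrite('pics/topz.png',cv2.resize(c['p'][170:310,320:480],(800,700)[:2])[:600,:,::-1])
        cv2.imwrite('pics/toph.png',cv2.resize(c['p'][210:300,75:205],(780,540))[:,:,::-1])
E
```

```text
[[ 0.4284 -0.0005  0.9036]
 [-0.9036  0.0018  0.4284]
 [-0.0018 -1.      0.0003]]
top red [ 115  231   46   41 1639] [[0.486, 0.278, 0.146], [0.527, 0.323, 0.151], [0.57, 0.368, 0.156]] ((537.1248779296875, 336.9122314453125), (124.78108978271484, 102.45112609863281), 84.92986297607422)
top yellow [340 229  41  26 715] [[0.521, -0.214, -0.0], [0.551, -0.157, 0.008], [0.58, -0.122, 0.045]] ((550.1529541015625, -171.02777099609375), (98.05239868164062, 59.21636199951172), 88.2825698852539)
top green [  80  220  115   67 2600] [[0.457, 0.236, 0.018], [0.506, 0.254, 0.149], [0.595, 0.437, 0.156]] ((527.9485473632812, 341.7491455078125), (206.21234130859375, 129.72772216796875), 84.38664245605469)
top wood [124  83 142  11 567] [[0.944, 0.059, 0.034], [0.95, 0.23, 0.04], [0.957, 0.403, 0.045]] ((950.7830810546875, 232.51632690429688), (17.445425033569336, 358.9599609375), 0.3240039050579071)
top wood [104  94 167  10 714] [[0.918, 0.049, 0.034], [0.924, 0.241, 0.04], [0.93, 0.449, 0.045]] ((924.6170043945312, 249.8125), (418.15863037109375, 15.294001579284668), 89.89309692382812)
top wood
[... 1673 characters left out ...]
 -373.06463623046875), (317.53033447265625, 327.7033996582031), 89.29185485839844)
scene wood [218 165  27  25 385] [[0.611, -0.382, 0.148], [0.632, -0.346, 0.152], [0.653, -0.314, 0.155]] ((619.2102661132812, -424.0256652832031), (230.36756896972656, 50.804481506347656), 80.96471405029297)
scene wood [181 390  39  90 476] [[0.919, 0.044, 0.037], [0.924, 0.139, 0.04], [0.929, 0.216, 0.043]] ((923.5929565429688, 123.31011199951172), (195.00196838378906, 12.247589111328125), 89.62120056152344)
scene wood [171 403  32  77 277] [[0.947, 0.055, 0.037], [0.951, 0.137, 0.04], [0.954, 0.201, 0.044]] ((950.8137817382812, 126.8781967163086), (9.051239967346191, 154.28591918945312), 1.0069637298583984)
```

View pics/topz.png

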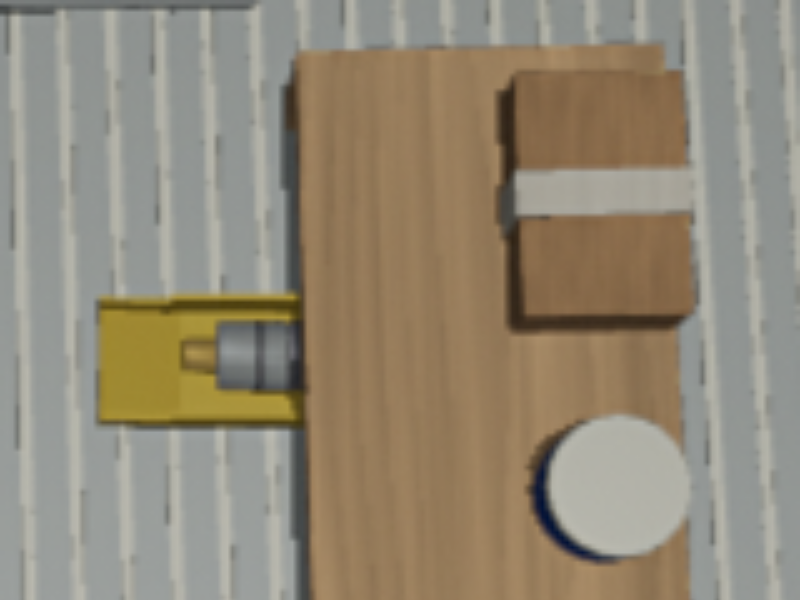

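View pics/toph.png

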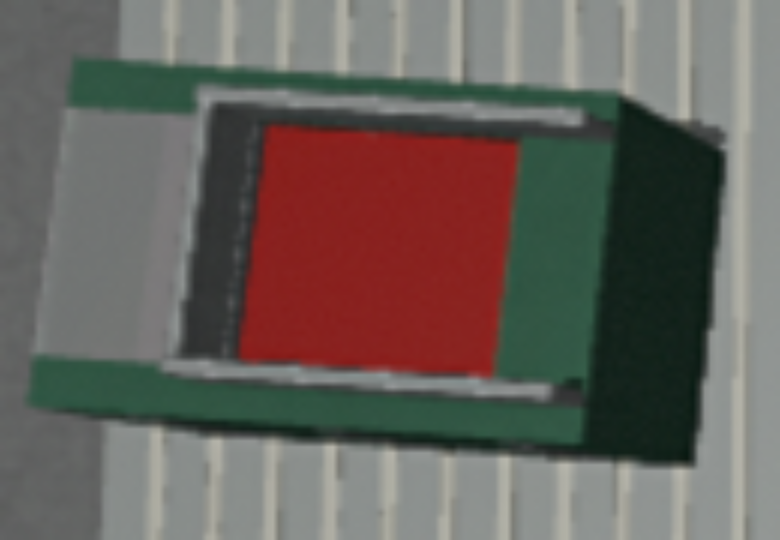

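```bash
cat >> h.py <<'E'
def plan(target,yaw,lean,n,grip=1,st=None):
    """target TCP xyz (m), tool-x yaw about world z (deg), lean a about tool x (deg), n rows"""
    from workcell import monitor
    s=st or monitor.get_state(); R0=R(s['orientation']); p=np.array(s['tcp_pos'])
    Rt=Ro.from_euler('z',yaw,degrees=True).as_matrix()@Ro.from_euler('x',lean,degrees=True).as_matrix()@np.array([[1,0,0],[0,0,1],[0,-1,0]])
    rv=Ro.from_matrix(R0.T@Rt).as_rotvec(degrees=True)
    dw=(np.array(target)-p)/n*1000; Rc=R0.copy(); st=Ro.from_rotvec(rv/n,degrees=True).as_matrix()
    out=[]
    for i in range(n):
        d=Rc.T@dw; r=rv/n
        out.append(f"{grip} "+" ".join(f"{v:.0f}" for v in d)+" "+" ".join(f"{v:.1f}" for v in r)); Rc=Rc@st
    print("; ".join(out)); return
def show():
    from workcell import monitor
    s=monitor.get_state(); M=R(s['orientation'])
    print('t',round(s['clock'],2),'p',s['tcp_pos'].round(4),'q',s['joint_pos'].round(2),'f',s['wrist_force'].round(1),'gap',round(s['finger_gap'],4))
    print('x',M[:,0].round(3),'yaw',np.degrees(np.arctan2(M[1,0],M[0,0])).round(1),'y',M[:,1].round(3),'lean',np.degrees(np.arctan2(-M[2,2]*-1,-M[2,1])).round(1))
E
python3 - <<'E'
from h import *
show(); plan((0.55,-0.155,0.2),-1.7,-10,8)
c=load('top0.npz')
def z6(x,y): return ray(c,75+x/6,210+y/6,.15)
for a in [(520,140),(495,375),(262,125),(240,358)]: print(z6(*a))
E
```

```text
t 0.15 p [ 0.2463 -0.5192  0.2526] q [-1.27  0.31  0.05  1.3   0.    1.43] f [-1.2  0.7 -0.6] gap 0.0859
x [ 0.428 -0.904 -0.001] yaw -64.6 y [-0.     0.001 -1.   ] lean 0.0
1 -25 7 54 -1.1 -7.8 -0.7; 1 -17 5 57 -1.1 -7.8 -0.7; 1 -9 4 59 -1.1 -7.8 -0.7; 1 -1 3 60 -1.1 -7.8 -0.7; 1 7 2 59 -1.1 -7.8 -0.7; 1 15 1 58 -1.1 -7.8 -0.7; 1 22 -0 55 -1.1 -7.8 -0.7; 1 30 -1 52 -1.1 -7.8 -0.7
[0.56584147 0.27085883 0.15      ]
[0.47927092 0.27849332 0.15      ]
[0.57447674 0.3669896  0.15      ]
[0.48829869 0.37256143 0.15      ]
```

Emit:
drive_tool(
  plan="1 -25 7 54 -1.1 -7.8 -0.7; 1 -17 5 57 -1.1 -7.8 -0.7; 1 -9 4 59 -1.1 -7.8 -0.7; 1 -1 3 60 -1.1 -7.8 -0.7; 1 7 2 59 -1.1 -7.8 -0.7; 1 15 1 58 -1.1 -7.8 -0.7; 1 22 0 55 -1.1 -7.8 -0.7; 1 30 -1 52 -1.1 -7.8 -0.7",
)

```text
clock: 1.15
tcp_pos: [0.5547, -0.1468, 0.1944]
orientation: [-0.641, 0.767, -0.004, 0.004]
wrist_force: [0.2, -0.5, 0.5]
finger_gap: 0.0852
```

```bash
python3 - <<'E'
from h import *
from workcell import cams
show(); plan((0.55,-0.155,0.16),-1.7,-10,4)
c=cams.calibration('wrist');p,d=cams.read_camera('wrist');np.savez('w1.npz',p=p,d=d,**c)
cv2.imwrite('pics/w1.png',p[:,:,::-1])
E
```

```text
t 1.15 p [ 0.5547 -0.1468  0.1944] q [-0.32  0.3  -0.13  1.09 -0.17  1.26] f [ 0.2 -0.5  0.5] gap 0.0852
x [ 1.    -0.011  0.001] yaw -0.6 y [-0.001 -0.177 -0.984] lean -10.2
1 -1 9 -0 0.0 0.3 0.1; 1 -1 9 -1 0.0 0.3 0.1; 1 -1 9 -1 0.0 0.3 0.1; 1 -1 9 -1 0.0 0.3 0.1
```

View pics/w1.png

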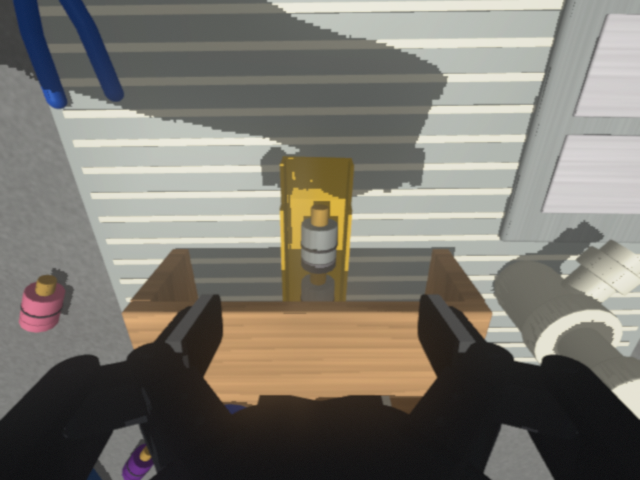

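```bash
python3 - <<'E'
from h import *
np.set_printoptions(precision=4,suppress=True)
c=load('w1.npz');P=pts(c);h=cv2.cvtColor(c['p'],cv2.COLOR_RGB2HSV)
m=(cv2.inRange(h,(18,120,50),(34,255,255))>0)&(P[...,1]>-.22)&(P[...,2]>-.01)&(P[...,2]<.06)
for z0,z1 in ((.0,.02),(.025,.036),(.036,.05)):
    Q=P[m&(P[...,2]>z0)&(P[...,2]<z1)]
    for y0 in np.arange(-.22,-.1,.02):
        q=Q[(Q[:,1]>y0)&(Q[:,1]<y0+.02)]
        if len(q)>3: print(z0,round(y0,2),len(q),q.min(0),q.max(0))
mm=(P[...,1]>-.1)&(P[...,1]<.0)&(abs(P[...,0]-.55)<.1); print('liner',np.percentile(P[mm][:,2],[2,50,98]))
plan((0.551,-0.163,0.12),-1.7,-10,2); 
E
```

```text
0.0 -0.22 353 [ 0.5232 -0.2198  0.0035] [ 0.5853 -0.2     0.0194]
0.0 -0.2 418 [ 0.5238 -0.1999  0.0044] [ 0.5787 -0.18    0.02  ]
0.0 -0.18 945 [ 0.5246 -0.18    0.0046] [ 0.5794 -0.16    0.0197]
0.0 -0.16 1202 [ 0.5254 -0.16    0.0054] [ 0.58   -0.14    0.0193]
0.0 -0.14 1343 [ 0.5252 -0.14    0.0095] [ 0.5836 -0.12    0.0197]
0.0 -0.12 6 [ 0.5251 -0.12    0.0137] [ 0.5336 -0.1194  0.0161]
0.025 -0.22 46 [ 0.523  -0.22    0.0251] [ 0.5779 -0.2004  0.0357]
0.025 -0.2 52 [ 0.5239 -0.1999  0.0256] [ 0.5787 -0.1801  0.0356]
0.025 -0.18 342 [ 0.5246 -0.18    0.025 ] [ 0.5794 -0.1601  0.0359]
0.025 -0.16 119 [ 0.5241 -0.1598  0.0254] [ 0.5826 -0.1402  0.0359]
0.025 -0.14 174 [ 0.5241 -0.1398  0.0251] [ 0.5833 -0.1201  0.036 ]
0.036 -0.22 163 [ 0.5205 -0.2198  0.0361] [ 0.5808 -0.2     0.0475]
0.036 -0.2 174 [ 0.5215 -0.1998  0.0371] [ 0.5813 -0.1802  0.0475]
0.036 -0.18 184 [ 0.5227 -0.18    0.0361] [ 0.5822 -0.1602  0.0476]
0.036 -0.16 72 [ 0.5232 -0.1599  0.036 ] [ 0.5823 -0.1418  0.0469]
0.036 -0.14 35 [ 0.5244 -0.1395  0.036 ] [ 0.5834 -0.1203  0.037 ]
liner [0.0026 0.0042 0.3013]
1 -4 38 -5 -0.0 0.8 0.2; 1 -3 38 -5 -0.0 0.8 0.2
```

```bash
python3 - <<'E'
from h import *
plan((0.5525,-0.163,0.033),-2,-10,5); 
E
```

```text
1 -1 32 1 -0.0 0.4 0.1; 1 -1 32 1 -0.0 0.4 0.1; 1 -1 32 1 -0.0 0.4 0.1; 1 -1 32 1 -0.0 0.4 0.1; 1 -1 32 1 -0.0 0.4 0.1
```

Emit:
drive_tool(
  plan="1 -1 40 1 0 0.4 0.1; 1 -1 40 1 0 0.4 0.1; 1 0 40 1 0 0.4 0.1; 1 0 30 1 0 0.4 0.1; 1 0 10 0 0 0 0; 1 0 0 0 0 0 0",
  grip_force=50,
)

```text
clock: 1.95
tcp_pos: [0.5576, -0.1612, 0.0299]
orientation: [-0.643, 0.766, -0.009, 0.008]
wrist_force: [-0.1, -0.4, 0.1]
finger_gap: 0.0852
```

```bash
python3 - <<'E'
from h import *
show();plan((0.5525,-0.163,0.033),-2,-10,1); 
E
```

```text
t 1.95 p [ 0.5576 -0.1612  0.0299] q [-0.34  0.46 -0.34  0.72 -0.16  1.25] f [-0.1 -0.4  0.1] gap 0.0852
x [ 1.    -0.023  0.   ] yaw -1.3 y [-0.004 -0.172 -0.985] lean -9.9
1 -5 -3 -2 -0.1 0.7 0.1
```

Emit:
drive_tool(
  plan="1 -5 -3 -2 0 0.7 0; 1 0 0 0 0 0 0; -1 0 0 0 0 0 0; -1 0 0 0 0 0 0; -1 0 0 0 0 0 0; -1 0 0 0 0 0 0",
  grip_force=50,
)

```text
clock: 2.7
tcp_pos: [0.5547, -0.1632, 0.0378]
orientation: [-0.643, 0.766, -0.011, 0.015]
wrist_force: [1.0, -0.1, -2.0]
finger_gap: 0.059
```

```bash
python3 - <<'E'
from h import *
show()
E
```

```text
t 2.7 p [ 0.5547 -0.1632  0.0378] q [-0.35  0.44 -0.34  0.72 -0.16  1.26] f [ 1.  -0.1 -2. ] gap 0.059
x [ 0.999 -0.036  0.009] yaw -2.0 y [ 0.003 -0.174 -0.985] lean -10.0
```

Emit:
drive_tool(
  plan="-1 0 -4 5 0 0 0; -1 0 -5 15 0 0 0; -1 0 -5 28 0 0 0; -1 0 -5 30 0 0 0; -1 0 -5 30 0 0 0; -1 0 -5 30 0 0 0; -1 0 -5 28 0 0 0; -1 0 -4 20 0 0 0",
)

```text
clock: 3.7
tcp_pos: [0.5594, 0.0384, 0.0427]
orientation: [-0.644, 0.765, -0.011, 0.014]
wrist_force: [0.9, 0.8, -3.0]
finger_gap: 0.0595
```

```bash
python3 - <<'E'
from h import *
from workcell import cams
show()
c=cams.calibration('top');p,d=cams.read_camera('top');np.savez('t1.npz',p=p,d=d,**c)
cv2.imwrite('pics/t1.png',p[:,:,::-1])
E
```

```text
t 3.7 p [0.5594 0.0384 0.0427] q [ 0.01  0.45 -0.31  0.81 -0.17  1.62] f [ 0.9  0.8 -3. ] gap 0.0595
x [ 0.999 -0.035  0.006] yaw -2.0 y [ 0.    -0.17  -0.985] lean -9.8
```

View pics/t1.png

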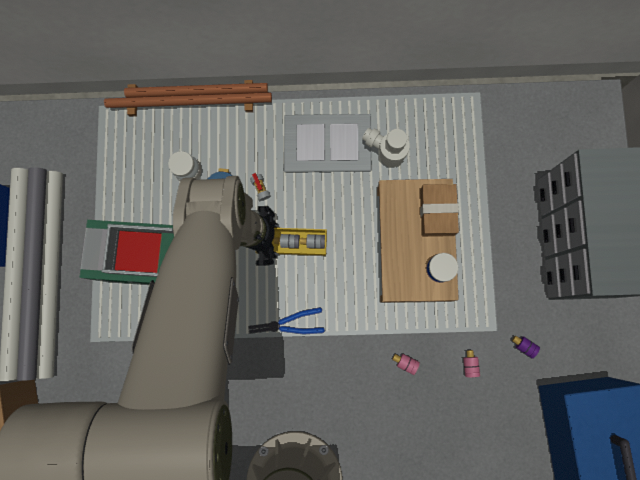

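Emit:
drive_tool(
  plan="-1 0 5 1 0 0 0; -1 0 2 0 0 0 0; -1 0 0 0 0 0 0; 1 0 0 0 0 0 0; 1 0 0 0 0 0 0; 1 0 0 0 0 0 0; 1 0 -30 0 0 0 0; 1 0 -50 0 0 0 0",
)

```text
clock: 4.75
tcp_pos: [0.5562, 0.0539, 0.1138]
orientation: [-0.644, 0.765, -0.013, 0.011]
wrist_force: [-0.2, -0.5, 0.8]
finger_gap: 0.0855
```

```bash
python3 - <<'E'
from h import *
from workcell import cams
show()
c=cams.calibration('top');p,d=cams.read_camera('top');np.savez('t2.npz',p=p,d=d,**c)
c=cams.calibration('wrist');p,d=cams.read_camera('wrist');np.savez('w2.npz',p=p,d=d,**c)
cv2.imwrite('pics/w2.png',p[:,:,::-1])
np.set_printoptions(precision=4,suppress=True)
for f in ('t2','w2'):
    c=load(f+'.npz');P=pts(c);h=cv2.cvtColor(c['p'],cv2.COLOR_RGB2HSV)
    m=(cv2.inRange(h,(18,120,50),(34,255,255))>0)&(abs(P[...,0]-.55)<.08)&(P[...,2]>-.01)&(P[...,2]<.06)&(abs(P[...,1])<.2)
    Q=P[m];print(f,cv2.minAreaRect(Q[:,:2].astype(np.float32)*1000),np.percentile(Q,[1,99],axis=0))
E
```

```text
t 4.75 p [0.5562 0.0539 0.1138] q [ 0.04  0.38 -0.22  0.98 -0.17  1.64] f [-0.2 -0.5  0.8] gap 0.0855
x [ 0.999 -0.034 -0.   ] yaw -1.9 y [-0.006 -0.17  -0.985] lean -9.8
t2 ((557.3627319335938, -0.5605087280273438), (168.04061889648438, 61.46024703979492), 86.87349700927734) [[ 0.5242 -0.0841 -0.0011]
 [ 0.5881  0.0718  0.0469]]
w2 ((557.203369140625, -26.74695587158203), (223.4931640625, 59.63625717163086), 86.64813232421875) [[ 0.5276 -0.0839  0.0059]
 [ 0.591   0.0845  0.0466]]
```

View pics/w2.png

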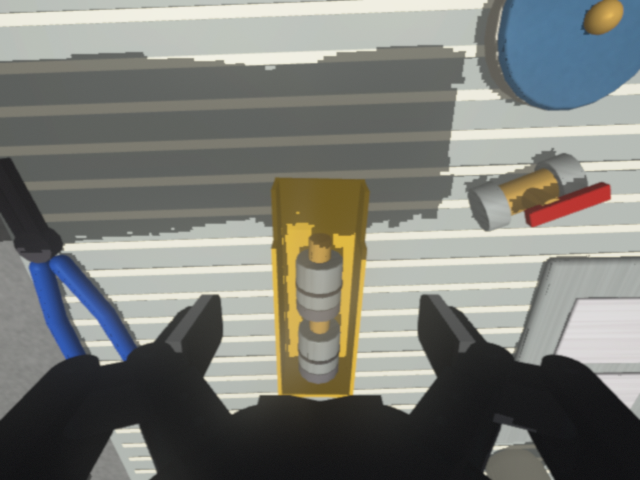

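```bash
python3 - <<'E'
from h import *
plan((0.5545,-0.078,0.11),-3,20,4)
E
```

```text
1 -1 8 -32 7.4 0.3 0.2; 1 -0 4 -33 7.4 0.3 0.2; 1 -0 -1 -33 7.4 0.3 0.2; 1 -0 -5 -33 7.4 0.3 0.2
```

Emit:
drive_tool(
  plan="1 -1 8 -32 7.4 0.3 0.2; 1 0 4 -33 7.4 0.3 0.2; 1 0 -1 -33 7.4 0.3 0.2; 1 0 -5 -33 7.4 0.3 0.2; 1 0 0 0 0 0 0",
)

```text
clock: 5.48
tcp_pos: [0.5579, -0.08, 0.1099]
orientation: [0.822, -0.569, 0.011, -0.021]
wrist_force: [0.1, -0.2, 0.6]
finger_gap: 0.0853
```

```bash
python3 - <<'E'
from h import *
show();plan((0.5545,-0.052,0.034),-3,20,3)
E
```

```text
t 5.47 p [ 0.5579 -0.08    0.1099] q [-0.45  0.45 -0.16  1.1   0.33  1.14] f [ 0.1 -0.2  0.6] gap 0.0853
x [ 0.999 -0.048  0.005] yaw -2.7 y [ 0.022  0.353 -0.935] lean 20.7
1 -2 27 -0 -0.2 0.1 0.1; 1 -2 27 -0 -0.2 0.1 0.1; 1 -2 27 -0 -0.2 0.1 0.1
```

Emit:
drive_tool(
  plan="1 -2 27 0 0 0.1 0; 1 -2 27 0 0 0.1 0; 1 -2 24 0 0 0.1 0; 1 0 0 0 0 0 0",
)

```text
clock: 5.98
tcp_pos: [0.5533, -0.051, 0.034]
orientation: [0.821, -0.57, 0.014, -0.023]
wrist_force: [-0.2, 0.4, 0.2]
finger_gap: 0.0855
```

```bash
python3 - <<'E'
from h import *
show();plan((0.5545,-0.052,0.034),-3,20,1)
E
```

```text
t 5.97 p [ 0.5533 -0.051   0.034 ] q [-0.41  0.51 -0.29  0.9   0.34  1.2 ] f [-0.2  0.4  0.2] gap 0.0855
x [ 0.999 -0.053  0.003] yaw -3.1 y [ 0.022  0.35  -0.936] lean 20.5
1 1 -0 -1 -0.5 0.0 0.2
```

Grip and lift a little.

Emit:
drive_tool(
  plan="-1 1 0 0 0 0 0; -1 0 0 0 0 0 0; -1 0 0 0 0 0 0; -1 0 0 0 0 0 0; -1 0 -12 -4 0 0 0; -1 0 -28 -10 0 0 0; -1 0 -28 -10 0 0 0; -1 0 0 0 0 0 0",
  grip_force=70,
)

```text
clock: 6.98
tcp_pos: [0.5533, -0.1006, 0.0949]
orientation: [0.82, -0.571, 0.012, -0.024]
wrist_force: [1.2, -0.2, -1.8]
finger_gap: 0.0589
```

```bash
python3 - <<'E'
from h import *
from workcell import cams
show()
c=cams.calibration('scene');p,d=cams.read_camera('scene');np.savez('s3.npz',p=p,d=d,**c)
cv2.imwrite('pics/s3.png',cv2.resize(p[120:420,180:580,::-1],(800,600)))
E
```

```text
t 6.97 p [ 0.5533 -0.1006  0.0949] q [-0.48  0.47 -0.17  1.08  0.32  1.11] f [ 1.2 -0.2 -1.8] gap 0.0589
x [ 0.999 -0.052  0.007] yaw -3.0 y [ 0.025  0.346 -0.938] lean 20.3
```

View pics/s3.png

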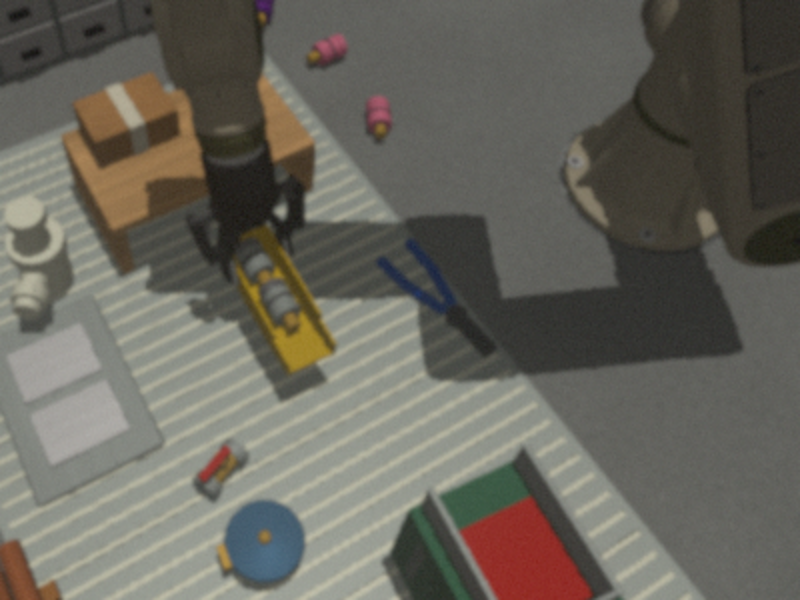

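```bash
cat >> h.py <<'E'
SILL=np.array([.522,.2746,.152]); YAW=-5.3; G=[.135,.019,20.3]
def tcp_for(s,z,phi,G=None,lat=0):
    G=G or globals()['G']
    f=np.radians(phi); hd=np.array([-np.sin(np.radians(YAW)),np.cos(np.radians(YAW)),0]); up=np.array([0,0,1.]); la=np.array([hd[1],-hd[0],0])
    nose=SILL+hd*s/1000+up*z/1000+la*lat/1000
    sx=hd*np.cos(f)-up*np.sin(f); su=hd*np.sin(f)+up*np.cos(f)
    lean=G[2]-phi; a=np.radians(lean); ty=hd*np.sin(a)-up*np.cos(a)
    return nose-sx*G[0]+su*G[1]-ty*.003, lean
E
python3 - <<'E'
from h import *
show()
t,l=tcp_for(-60,65,0);print(t,l);plan(t,YAW,l,6,-1)
for a in [(24,-31,65)]: print(tcp_for(*a))
E
```

```text
t 7.03 p [ 0.5524 -0.0995  0.0938] q [-0.48  0.47 -0.18  1.07  0.32  1.11] f [-0.   0.3 -3. ] gap 0.059
x [ 0.999 -0.052  0.005] yaw -3.0 y [ 0.023  0.347 -0.938] lean 20.3
[0.5038916  0.07939733 0.23881367] 20.3
-1 -9 -13 36 -0.0 0.4 -0.1; -1 -10 -13 36 -0.0 0.4 -0.1; -1 -10 -13 36 -0.0 0.4 -0.1; -1 -10 -13 36 -0.0 0.4 -0.1; -1 -10 -13 36 -0.0 0.4 -0.1; -1 -11 -13 36 -0.0 0.4 -0.1
(array([0.52073236, 0.26093524, 0.2535137 ]), -44.7)
```

Emit:
drive_tool(
  plan="-1 -6 -10 22 0 0.4 0; -1 -10 -13 32 0 0.4 0; -1 -10 -13 36 0 0.4 0; -1 -10 -13 36 0 0.4 0; -1 -10 -13 36 0 0.4 0; -1 -10 -13 32 0 0.4 0; -1 -5 -6 15 0 0 0; -1 0 0 0 0 0 0",
  grip_force=110,
)

```text
clock: 8.02
tcp_pos: [0.4933, 0.089, 0.2475]
orientation: [0.822, -0.567, 0.033, -0.029]
wrist_force: [-0.1, -0.8, -3.2]
finger_gap: 0.0585
```

```bash
python3 - <<'E'
from h import *
from workcell import cams
show()
for n in ('wrist','scene','top'):
    c=cams.calibration(n);p,d=cams.read_camera(n);np.savez(n[0]+'4.npz',p=p,d=d,**c)
    cv2.imwrite('pics/'+n[0]+'4.png',p[:,:,::-1])
E
```

```text
t 8.03 p [0.4933 0.089  0.2475] q [-0.18  0.18 -0.19  1.26  0.36  1.47] f [-0.1 -0.8 -3.2] gap 0.0585
x [ 0.996 -0.085 -0.022] yaw -4.9 y [ 0.01   0.355 -0.935] lean 20.7
```

View pics/w4.png

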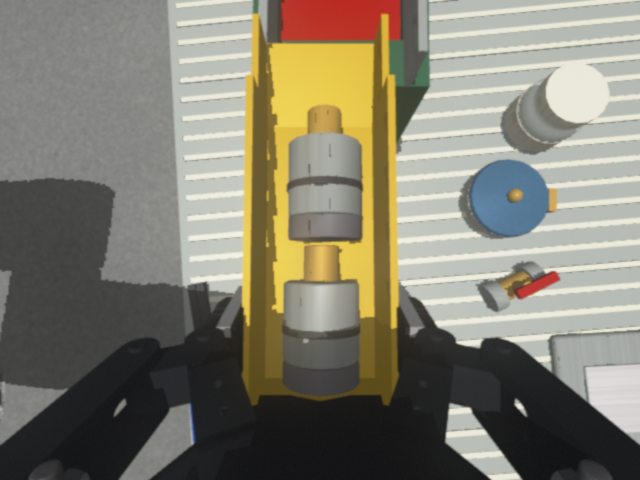

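View pics/s4.png

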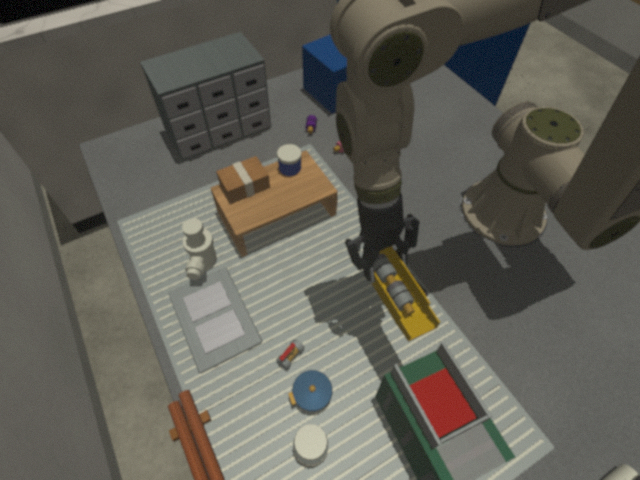

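```bash
python3 - <<'E'
from h import *
from workcell import monitor
np.set_printoptions(precision=4,suppress=True)
s=monitor.get_state();M=R(s['orientation'])
for f in ('w4','t4'):
    c=load(f+'.npz');P=pts(c);h=cv2.cvtColor(c['p'],cv2.COLOR_RGB2HSV)
    T=(P-s['tcp_pos'])@M
    m=(cv2.inRange(h,(20,130,50),(34,255,255))>0)&(np.abs(T[...,0])<.05)&(c['d']>0)&(T[...,2]<.2)&(P[...,2]>.18)
    m=cv2.erode(m.astype(np.uint8),np.ones((2,2)))>0
    Q=T[m]
    a=np.radians(20.3); # scoop axes in tool: sx = z*cos a + y*sin a ; su = -y cos a + z sin a
    sx=Q[:,2]*np.cos(a)+Q[:,1]*np.sin(a); su=Q[:,2]*np.sin(a)-Q[:,1]*np.cos(a)
    print(f,'sx',np.percentile(sx,[0.5,50,99.5]),'su',np.percentile(su,[.5,50,99.5]),'x',np.percentile(Q[:,0],[1,50,99]))
    for lo in np.arange(-.03,.15,.02):
        k=(sx>lo)&(sx<lo+.02)
        if k.sum()>20: print(round(lo,2),k.sum(),np.percentile(su[k],[3,97]),np.percentile(Q[k,0],[2,98]))
c=load('w4.npz');P=pts(c);T=(P-s['tcp_pos'])@M
for px in ((275,44),(325,44),(378,44)): print(px,P[px[1],px[0]],T[px[1],px[0]])
h=cv2.cvtColor(c['p'],cv2.COLOR_RGB2HSV)
c=load('t4.npz');P=pts(c);h=cv2.cvtColor(c['p'],cv2.COLOR_RGB2HSV)
cv2.imwrite('pics/t4z.png',cv2.resize(c['p'][190:310,60:280,::-1],(792,432)))
E
```

```text
w4 sx [-0.0298  0.0559  0.1354] su [-0.0285 -0.0204  0.0131] x [-0.0281 -0.0012  0.0301]
-0.03 3911 [-0.0277  0.0123] [-0.0269  0.0289]
-0.01 3442 [-0.0279  0.0131] [-0.0277  0.0299]
0.01 5253 [-0.028   0.0124] [-0.0278  0.0299]
0.03 4376 [-0.0281  0.0124] [-0.0278  0.0299]
0.05 3180 [-0.028   0.0124] [-0.028  0.03 ]
0.07 3498 [-0.0281  0.0123] [-0.0279  0.03  ]
0.09 4961 [-0.028   0.0118] [-0.0275  0.0295]
0.11 5668 [-0.0251  0.0013] [-0.0275  0.0293]
0.13 1608 [-0.0216  0.001 ] [-0.0273  0.0292]
t4 sx [0.0714 0.1093 0.1342] su [-0.035  -0.0266  0.0098] x [-0.0303 -0.0008  0.0274]
0.07 109 [-0.0342  0.0087] [-0.0302  0.0274]
0.09 258 [-0.0338  0.0071] [-0.0303  0.0271]
0.11 297 [-0.0314 -0.0034] [-0.0302  0.0272]
0.13 55 [-0.0297 -0.0061] [-0.024   0.0268]
(275, 44) [0.4836 0.2252 0.228 ] [-0.0218  0.0655  0.121 ]
(325, 44) [0.5086 0.2231 0.2273] [0.0033 0.0657 0.1211]
(378, 44) [0.5321 0.2116 0.2406] [0.0274 0.0494 0.1172]
```

View pics/t4z.png

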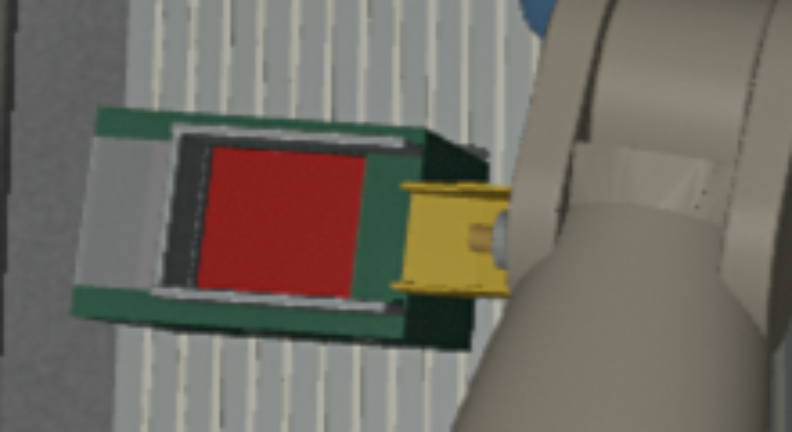

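```bash
python3 - <<'E'
from h import *
np.set_printoptions(precision=4,suppress=True)
for f in ('w4','t4','s4'):
    c=load(f+'.npz');P=pts(c);h=cv2.cvtColor(c['p'],cv2.COLOR_RGB2HSV)
    m=(cv2.inRange(h,(0,170,60),(6,255,255))>0)&(P[...,1]>.25)&(P[...,0]<.62)
    m=cv2.erode(m.astype(np.uint8),np.ones((3,3)))>0
    Q=P[m];print(f,len(Q),np.percentile(Q,[1,50,99],axis=0).tolist())
    ml=(abs(P[...,0]-.62)<.02)&(abs(P[...,1]-.05)<.03)&(c['d']>0)
    print('liner',np.percentile(P[ml][:,2],[5,50,95]) if ml.sum() else None)
t,l=tcp_for(-60,65,0)
t,l=tcp_for(20,25,12,[.1345,.0195,20.3]);print(t,l);plan(t,YAW,l,5,-1)
E
```

```text
w4 3969 [[0.48364257433221386, 0.2750119958482877, 0.15263255625153846], [0.5224255856889118, 0.2927761021093898, 0.15413776670979124], [0.567344728530014, 0.3088183846127152, 0.15559172053380596]]
liner [0.0027 0.004  0.0054]
t4 1436 [[0.4872485704201806, 0.27856249869924143, 0.14607060858974436], [0.5276071570835013, 0.32299584723742114, 0.15129466826763685], [0.568608368204222, 0.36736286244644906, 0.15671011026136075]]
liner None
s4 1995 [[0.4847681196171506, 0.27881591276664747, 0.14866121433848384], [0.5212068860412978, 0.32481137801421917, 0.15184091396944405], [0.5555699999789121, 0.36616025479814207, 0.1548237471422313]]
liner [-0.0006  0.0018  0.0048]
[0.512  0.1671 0.227 ] 8.3
-1 2 9 14 -2.5 -0.0 -0.3; -1 2 9 14 -2.5 -0.0 -0.3; -1 2 8 15 -2.5 -0.0 -0.3; -1 2 7 15 -2.5 -0.0 -0.3; -1 2 7 15 -2.5 -0.0 -0.3
```

```bash
sed -i 's/^SILL=.*/SILL=np.array([.523,.2750,.154]); YAW=-5.3; G=[.1345,.0195,20.3]/' h.py; python3 - <<'E'
from h import *
t,l=tcp_for(32,16,12);print(t,l);plan(t,YAW,l,5,-1)
E
```

```text
[0.514138   0.17947053 0.22000658] 8.3
-1 3 11 16 -2.5 -0.0 -0.3; -1 3 11 16 -2.5 -0.0 -0.3; -1 2 10 17 -2.5 -0.0 -0.3; -1 2 9 17 -2.5 -0.0 -0.3; -1 2 9 17 -2.5 -0.0 -0.3
```

Emit:
drive_tool(
  plan="-1 3 9 16 -2.5 0 -0.3; -1 3 9 17 -2.5 0 -0.3; -1 2 9 17 -2.5 0 -0.3; -1 2 8 17 -2.5 0 -0.3; -1 2 8 14 -2.5 0 -0.3; -1 0 0 0 0 0 0",
)

```text
clock: 8.93
tcp_pos: [0.5152, 0.171, 0.2169]
orientation: [0.752, -0.657, 0.04, -0.037]
wrist_force: [-0.3, 0.6, -3.1]
finger_gap: 0.0585
```

```bash
cat >> h.py <<'E'
def nose():
    from workcell import monitor
    s=monitor.get_state();M=R(s['orientation']);lean=np.degrees(np.arctan2(M[2,2],-M[2,1]));phi=G[2]-lean
    a=np.radians(G[2]); sx=M[:,2]*np.cos(a)+M[:,1]*np.sin(a); su=M[:,2]*np.sin(a)-M[:,1]*np.cos(a)
    n=s['tcp_pos']+M[:,1]*.003+sx*G[0]-su*G[1]-SILL
    hd=np.array([-np.sin(np.radians(YAW)),np.cos(np.radians(YAW)),0]);la=np.array([hd[1],-hd[0],0])
    print('nose s %.1f z %.1f lat %.1f phi %.1f'%(n@hd*1e3,n[2]*1e3,n@la*1e3,phi))
    sxv=sx; co=n-.040*sx-.008*su; print('corner s %.1f z %.1f'%(co@hd*1e3,co[2]*1e3))
E
python3 - <<'E'
from h import *
show();nose()
t,l=tcp_for(40,0,16);plan(t,YAW,l,2,-1)
E
```

```text
t 8.93 p [0.5152 0.171  0.2169] q [ 0.1   0.24 -0.15  1.16  0.13  1.78] f [-0.3  0.6 -3.1] gap 0.0585
x [ 0.994 -0.107 -0.012] yaw -6.2 y [ 0.003  0.135 -0.991] lean 7.7
nose s 23.1 z 11.6 lat 3.1 phi 12.6
corner s -17.7 z 12.5
-1 -1 3 10 -1.7 -0.5 -0.3; -1 -1 3 10 -1.7 -0.5 -0.3
```

Emit:
drive_tool(
  plan="-1 -1 3 11 -1.7 -0.5 -0.3; -1 -1 4 10 -1.7 -0.5 -0.3; -1 0 1 0 -1 0 0",
)

```text
clock: 9.3
tcp_pos: [0.5167, 0.1913, 0.2107]
orientation: [0.727, -0.685, 0.033, -0.034]
wrist_force: [-1.4, 3.0, 5.3]
finger_gap: 0.0584
```

```bash
cat >> h.py <<'E'
def seq(ws):
    """rows through way-points (s,z,phi), from the pose now"""
    from workcell import monitor
    s=monitor.get_state(); Rc=R(s['orientation']); p=np.array(s['tcp_pos'])
    for w in ws:
        t,l=tcp_for(*w)
        Rt=Ro.from_euler('z',YAW,degrees=True).as_matrix()@Ro.from_euler('x',l,degrees=True).as_matrix()@np.array([[1,0,0],[0,0,1],[0,-1,0]])
        d=Rc.T@(t-p)*1000; r=Ro.from_matrix(Rc.T@Rt).as_rotvec(degrees=True)
        print("-1 "+" ".join(f"{v:.0f}" for v in d)+" "+" ".join(f"{v:.1f}" for v in r),end='; '); Rc,p=Rt,t
    print()
E
python3 - <<'E'
from h import *
show();nose()
seq([(42,-5,22),(40,-9,30),(37,-14,38),(34,-19,47),(30,-24,56),(27,-29,65)])
E
```

```text
t 9.3 p [0.5167 0.1913 0.2107] q [ 0.18  0.27 -0.12  1.16  0.06  1.85] f [-1.4  3.   5.3] gap 0.0584
x [ 0.996 -0.095 -0.001] yaw -5.4 y [ 0.005  0.058 -0.998] lean 3.3
nose s 39.2 z -4.1 lat 1.7 phi 17.0
corner s -1.4 z -0.1
-1 -2 -9 9 -5.0 -0.1 -0.0; -1 -0 -12 9 -8.0 -0.0 -0.0; -1 0 -11 9 -8.0 0.0 -0.0; -1 0 -12 11 -9.0 0.0 0.0; -1 0 -12 11 -9.0 -0.0 -0.0; -1 -0 -12 13 -9.0 0.0 0.0;
```

Emit:
drive_tool(
  plan="-1 -2 -9 9 -5 0 0; -1 0 -12 9 -8 0 0; -1 0 -11 9 -8 0 0",
)

```text
clock: 9.68
tcp_pos: [0.5187, 0.2167, 0.2433]
orientation: [-0.586, 0.809, -0.04, 0.031]
wrist_force: [1.0, 1.2, -0.1]
finger_gap: 0.0583
```

```bash
python3 - <<'E'
from h import *
show();nose()
seq([(36,-19,47),(32,-24,56),(28,-29,65)])
E
```

```text
t 9.68 p [0.5187 0.2167 0.2433] q [ 0.39  0.43  0.15  1.45 -0.28  2.08] f [ 1.   1.2 -0.1] gap 0.0583
x [ 0.995 -0.101  0.003] yaw -5.8 y [-0.029 -0.311 -0.95 ] lean -18.2
nose s 33.7 z -12.5 lat 2.2 phi 38.5
corner s -2.6 z 6.1
-1 -1 -11 16 -8.5 -0.5 -0.1; -1 -0 -12 11 -9.0 -0.0 -0.0; -1 -0 -11 12 -9.0 0.0 0.0;
```

Emit:
drive_tool(
  plan="-1 -1 -10 14 -8.5 -0.5 0; -1 0 -11 11 -9 0 0; -1 0 -10 11 -9 0 0; -1 0 0 0 0 0 0",
)

```text
clock: 10.18
tcp_pos: [0.5245, 0.2665, 0.252]
orientation: [-0.378, 0.925, -0.043, 0.018]
wrist_force: [1.0, 3.6, -0.1]
finger_gap: 0.0582
```

```bash
python3 - <<'E'
from h import *
from workcell import cams
show();nose()
for n in ('wrist','scene'):
    p,d=cams.read_camera(n); cv2.imwrite('pics/'+n[0]+'5.png',p[:,:,::-1] if n=='wrist' else cv2.resize(p[270:480,320:600,::-1],(800,600)))
E
```

```text
t 10.18 p [0.5245 0.2665 0.252 ] q [ 0.6   0.8   0.6   1.94 -0.58  2.44] f [ 1.   3.6 -0.1] gap 0.0582
x [ 0.996 -0.092  0.   ] yaw -5.3 y [-0.066 -0.71  -0.701] lean -45.5
nose s 26.8 z -34.8 lat 2.3 phi 65.8
corner s 3.1 z -1.6
```

View pics/w5.png

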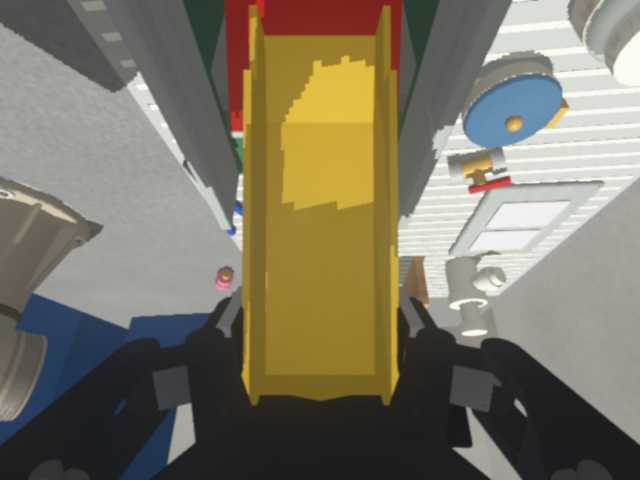

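View pics/s5.png

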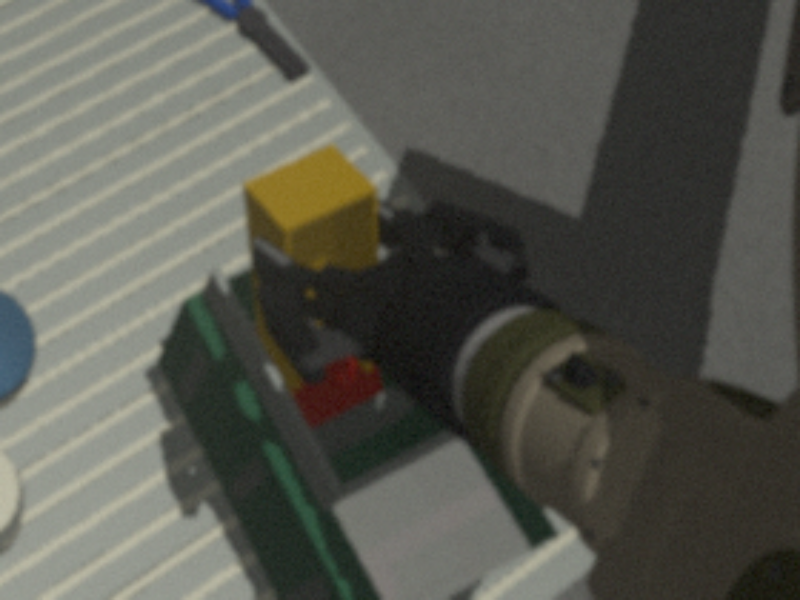

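Emit:
drive_tool(
  plan="-1 0 0 0 0 0 0; -1 0 0 0 0 0 0; -1 0 0 0 0 0 0; -1 0 0 0 0 0 0",
)

```text
clock: 10.78
tcp_pos: [0.5258, 0.2622, 0.2644]
orientation: [-0.385, 0.921, -0.042, 0.027]
wrist_force: [0.2, 2.6, 1.6]
finger_gap: 0.0584
```

```bash
python3 - <<'E'
from h import *
from workcell import cams
show();nose()
p,d=cams.read_camera('top'); cv2.imwrite('pics/t6.png',cv2.resize(p[200:320,60:280,::-1],(792,432)))
p,d=cams.read_camera('scene'); cv2.imwrite('pics/s6.png',cv2.resize(p[380:480,380:520,::-1],(784,560),interpolation=cv2.INTER_CUBIC))
E
```

```text
t 10.78 p [0.5258 0.2622 0.2644] q [ 0.59  0.78  0.6   1.94 -0.58  2.43] f [0.2 2.6 1.6] gap 0.0584
x [ 0.995 -0.099  0.017] yaw -5.7 y [-0.057 -0.7   -0.712] lean -44.6
nose s 24.8 z -21.8 lat 6.5 phi 64.9
corner s 0.6 z 11.0
```

View pics/t6.png

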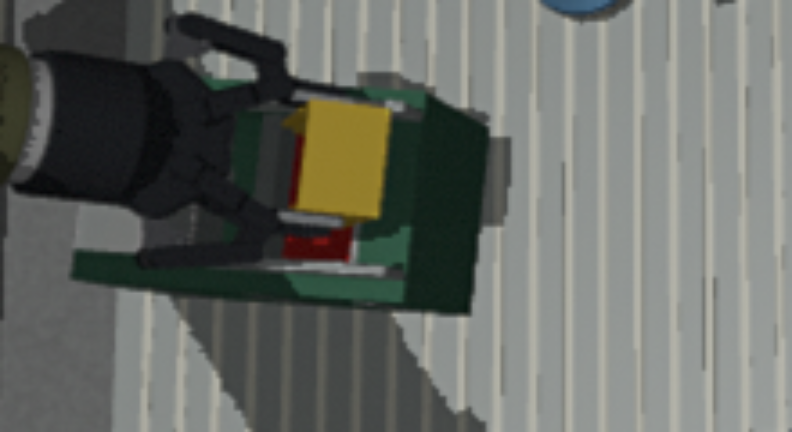

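View pics/s6.png

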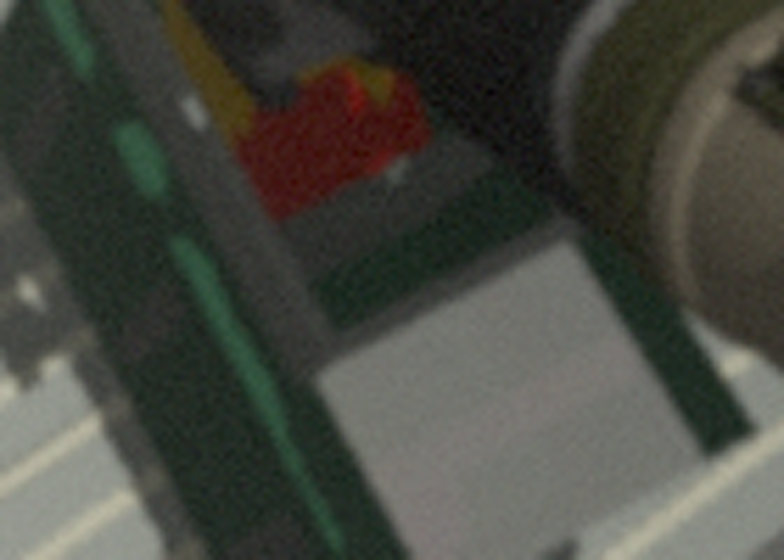

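```bash
python3 - <<'E'
from h import *
seq([(26,-28,65),(27,-34,66)])
E
```

```text
-1 -4 3 5 -0.1 -0.9 0.5; -1 -0 1 6 -1.0 0.0 -0.0;
```

Emit:
drive_tool(
  plan="-1 -4 3 6 0 0 0.5; -1 0 4 6 -1 0 0; -1 0 2 3 0 0 0; -1 0 2 2 0 0 0; -1 0 2 2 0 0 0",
)

```text
clock: 11.5
tcp_pos: [0.523, 0.2693, 0.2405]
orientation: [-0.377, 0.925, -0.045, 0.026]
wrist_force: [0.6, 5.6, 5.3]
finger_gap: 0.0579
```

```bash
python3 - <<'E'
from h import *
from workcell import cams
show();nose()
p,d=cams.read_camera('wrist'); cv2.imwrite('pics/w7.png',p[:,:,::-1])
p,d=cams.read_camera('scene'); cv2.imwrite('pics/s7.png',cv2.resize(p[380:480,380:520,::-1],(784,560),interpolation=cv2.INTER_CUBIC))
# retreat: straight back along scoop axis/up
seq([(15,-10,65),(0,25,62),(-15,65,55),(-35,90,46),(-55,95,37),(-75,100,28)])
E
```

```text
t 11.5 p [0.523  0.2693 0.2405] q [ 0.6   0.81  0.58  1.92 -0.58  2.46] f [0.6 5.6 5.3] gap 0.0579
x [ 0.995 -0.103  0.014] yaw -5.9 y [-0.063 -0.711 -0.7  ] lean -45.5
nose s 29.4 z -46.3 lat 2.8 phi 65.8
corner s 5.7 z -13.0
-1 0 -14 -37 0.8 -1.0 0.1; -1 0 -8 -39 3.0 -0.0 -0.0; -1 -0 -5 -45 7.0 -0.0 -0.0; -1 0 10 -40 9.0 -0.0 0.0; -1 0 24 -29 9.0 -0.0 0.0; -1 -0 20 -30 9.0 0.0 -0.0;
```

View pics/s7.png

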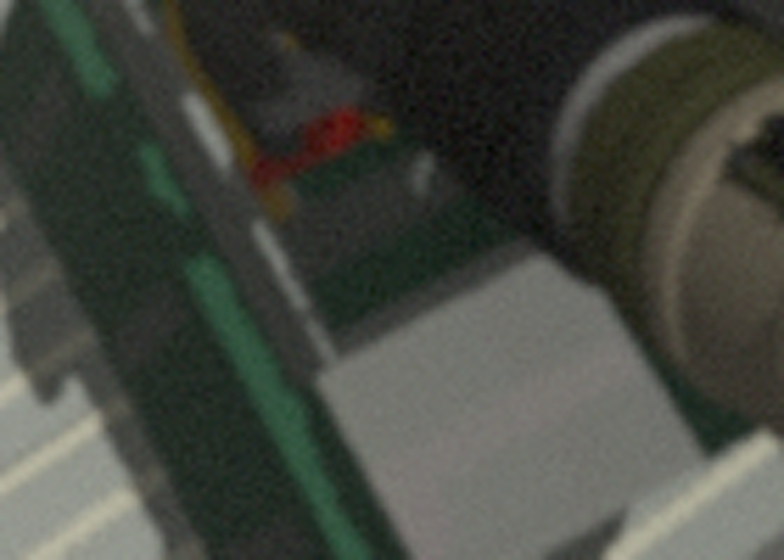

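View pics/w7.png

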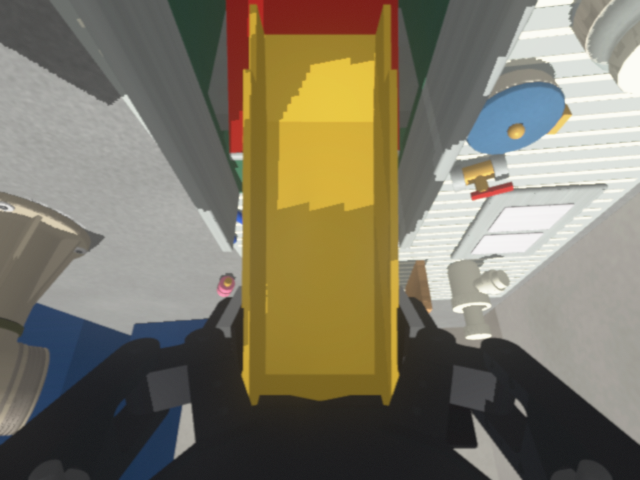

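Emit:
drive_tool(
  plan="-1 0 -14 -37 0.8 -1 0.1; -1 0 -8 -39 3 0 0; -1 0 -5 -45 7 0 0; -1 0 10 -40 9 0 0; -1 0 20 -29 9 0 0; -1 0 20 -30 9 0 0; -1 0 0 0 0 0 0",
)

```text
clock: 12.48
tcp_pos: [0.5052, 0.0896, 0.3335]
orientation: [-0.659, 0.75, -0.037, 0.024]
wrist_force: [0.6, 1.4, -1.5]
finger_gap: 0.0585
```

```bash
python3 - <<'E'
from h import *
from workcell import cams
show();nose()
for n in ('scene','top'):
    c=cams.calibration(n);p,d=cams.read_camera(n);np.savez(n[0]+'8.npz',p=p,d=d,**c)
    cv2.imwrite('pics/'+n[0]+'8.png',p[:,:,::-1])
E
```

```text
t 12.47 p [0.5052 0.0896 0.3335] q [ 0.09  0.22  0.11  1.5  -0.13  1.75] f [ 0.6  1.4 -1.5] gap 0.0585
x [ 0.996 -0.088 -0.014] yaw -5.0 y [-0.025 -0.128 -0.992] lean -7.4
nose s -76.7 z 96.7 lat -2.2 phi 27.7
corner s -115.8 z 108.3
```

View pics/s8.png

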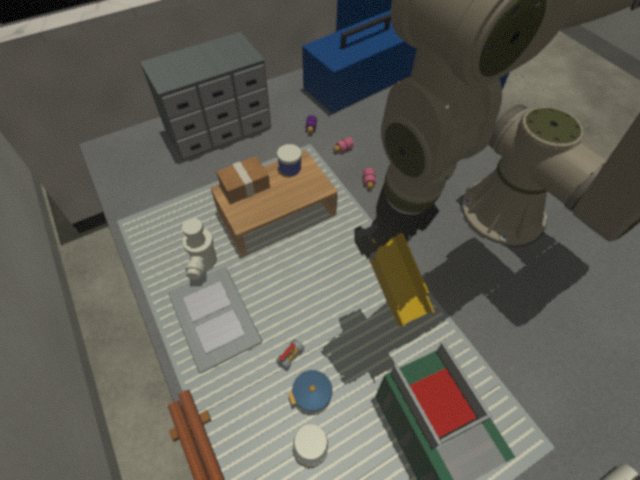

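View pics/t8.png

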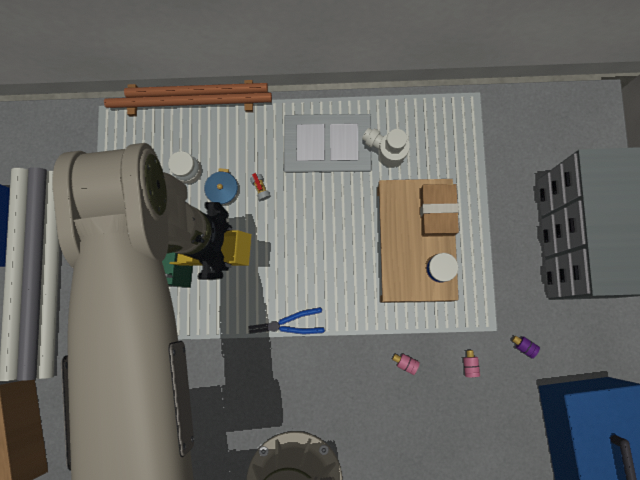

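```bash
python3 - <<'E'
from h import *
plan((0.552,-0.05,0.10),-3,20.3,6,-1)
E
```

```text
-1 10 41 -18 4.6 -0.3 -0.1; -1 10 40 -21 4.6 -0.3 -0.1; -1 10 38 -24 4.6 -0.3 -0.1; -1 10 36 -28 4.6 -0.3 -0.1; -1 9 34 -30 4.6 -0.3 -0.1; -1 9 31 -33 4.6 -0.3 -0.1
```

Emit:
drive_tool(
  plan="-1 8 34 -22 4.6 -0.3 0; -1 10 38 -24 4.6 -0.3 0; -1 10 37 -25 4.6 -0.3 0; -1 10 35 -28 4.6 -0.3 0; -1 9 32 -30 4.6 -0.3 0; -1 9 26 -28 4.6 -0.3 0; -1 0 0 0 0 0 0",
)

```text
clock: 13.45
tcp_pos: [0.5545, -0.041, 0.1071]
orientation: [0.823, -0.567, 0.016, -0.003]
wrist_force: [0.3, 0.9, -1.0]
finger_gap: 0.0583
```

```bash
python3 - <<'E'
from h import *
from workcell import cams,monitor
show()
s=monitor.get_state();M=R(s['orientation'])
c=cams.calibration('wrist');p,d=cams.read_camera('wrist');c=dict(c,p=p,d=d)
cv2.imwrite('pics/w9.png',p[:,:,::-1])
P=pts(c);h=cv2.cvtColor(p,cv2.COLOR_RGB2HSV);T=(P-s['tcp_pos'])@M
m=(cv2.inRange(h,(20,130,50),(34,255,255))>0)&(np.abs(T[...,0])<.05)&(d>0)&(T[...,2]<.2)
for sd in (-1,1):
    Q=P[m&(abs(T[...,0]-sd*.0285)<.004)]
    for lo in np.arange(-.06,.08,.02):
        k=(Q[:,1]>lo)&(Q[:,1]<lo+.02)
        if k.sum()>30: print(sd,round(lo,2),k.sum(),np.percentile(Q[k,2],[2,97]))
Q=P[m&(abs(T[...,0])<.015)]
for lo in np.arange(-.06,.1,.02):
        k=(Q[:,1]>lo)&(Q[:,1]<lo+.02)
        if k.sum()>30: print('floor',round(lo,2),k.sum(),np.median(Q[k,2]))
E
```

```text
t 13.45 p [ 0.5545 -0.041   0.1071] q [-0.39  0.45 -0.17  1.1   0.33  1.19] f [ 0.3  0.9 -1. ] gap 0.0583
x [ 0.999 -0.023 -0.022] yaw -1.3 y [-0.013  0.357 -0.934] lean 20.9
-1 -0.06 1189 [0.07826693 0.11872513]
-1 -0.04 1225 [0.07904361 0.11962019]
-1 -0.02 1195 [0.07956435 0.12017192]
-1 0.0 1156 [0.08029975 0.12082262]
-1 0.02 1147 [0.08123987 0.12147007]
-1 0.04 1117 [0.08182133 0.12218131]
-1 0.06 735 [0.08396061 0.11265363]
-1 0.08 437 [0.08846282 0.11309462]
1 -0.06 1463 [0.07664385 0.11765267]
1 -0.04 1472 [0.07734196 0.1181138 ]
1 -0.02 1436 [0.07806799 0.11874065]
1 0.0 1411 [0.07889013 0.11949208]
1 0.02 1398 [0.07946152 0.12003515]
1 0.04 1349 [0.08024352 0.12063825]
1 0.06 1006 [0.08267374 0.11109484]
1 0.08 640 [0.08694659 0.11156101]
floor -0.06 2469 0.0782786996926833
floor -0.04 2418 0.07895049012117587
floor -0.02 2370 0.07964095212688138
floor 0.0 2342 0.08038985632634643
floor 0.02 2308 0.08101668752266755
floor 0.04 2325 0.08183476810299184
floor 0.06 2565 0.08538403749738765
floor 0.08 1960 0.08954007717196547
```

Emit:
drive_tool(
  plan="-1 0 16 -6 -1 0 -0.7; -1 0 20 -8 -1 0 -0.6; -1 0 16 -6 0 0 0; -1 0 8 -3 0 0 0; -1 0 0 0 0 0 0",
)

```text
clock: 14.12
tcp_pos: [0.5581, -0.0339, 0.0462]
orientation: [0.812, -0.584, 0.003, -0.008]
wrist_force: [0.1, 0.0, -2.1]
finger_gap: 0.0581
```

```bash
python3 - <<'E'
from h import *
show()
E
```

```text
t 14.12 p [ 0.5581 -0.0339  0.0462] q [-0.36  0.49 -0.27  0.92  0.31  1.21] f [ 0.1  0.  -2.1] gap 0.0581
x [ 1.    -0.016  0.004] yaw -0.9 y [ 0.009  0.318 -0.948] lean 18.6
```

Emit:
drive_tool(
  plan="-1 0 5 -2 0 0 0; -1 0 4 -1 0 0 0; -1 0 2 0 0 0 0; -1 0 1 0 0 0 0",
)

```text
clock: 14.62
tcp_pos: [0.5595, -0.0337, 0.0356]
orientation: [0.812, -0.584, 0.002, -0.009]
wrist_force: [-3.9, -2.3, 10.8]
finger_gap: 0.0585
```

Emit:
drive_tool(
  plan="-1 0 -1 0 0 0 0; 1 0 0 0 0 0 0; 1 0 0 0 0 0 0; 1 0 0 0 0 0 0; 1 0 -20 4 0 0 0; 1 0 -40 10 0 0 0; 1 0 -50 15 0 0 0; 1 0 -50 15 0 0 0",
)

```text
clock: 15.62
tcp_pos: [0.5555, -0.0425, 0.2019]
orientation: [0.813, -0.583, 0.006, -0.006]
wrist_force: [1.2, -1.0, -0.9]
finger_gap: 0.0855
```

```bash
python3 - <<'E'
from h import *
from workcell import cams
show()
for n in ('scene','top'):
    c=cams.calibration(n);p,d=cams.read_camera(n)
    cv2.imwrite('pics/'+n[0]+'10.png',p[:,:,::-1])
    if n=='top':
        P=pts(dict(c,d=d));h=cv2.cvtColor(p,cv2.COLOR_RGB2HSV)
        m=(cv2.inRange(h,(0,170,60),(6,255,255))>0)&(P[...,1]>.2)&(P[...,0]<.62);print('flap',m.sum(),np.percentile(P[m],[2,50,98],axis=0).round(3).tolist())
E
```

```text
t 15.62 p [ 0.5555 -0.0425  0.2019] q [-0.37  0.36 -0.05  1.28  0.3   1.2 ] f [ 1.2 -1.  -0.9] gap 0.0855
x [ 1.    -0.017 -0.002] yaw -1.0 y [ 0.003  0.321 -0.947] lean 18.7
flap 1634 [[0.486, 0.278, 0.146], [0.528, 0.323, 0.151], [0.57, 0.368, 0.156]]
```

View pics/s10.png

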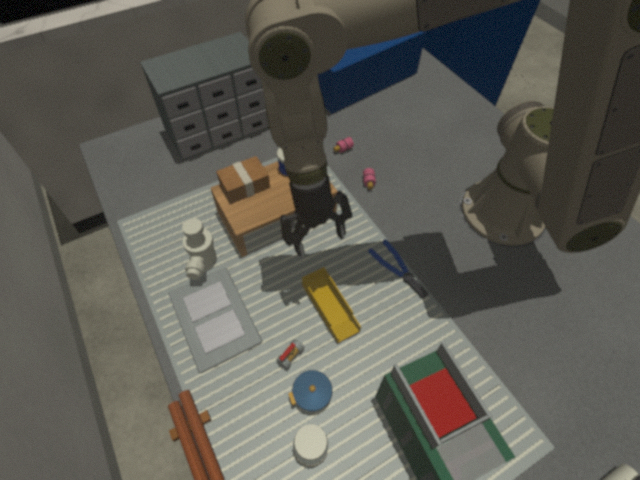

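View pics/t10.png

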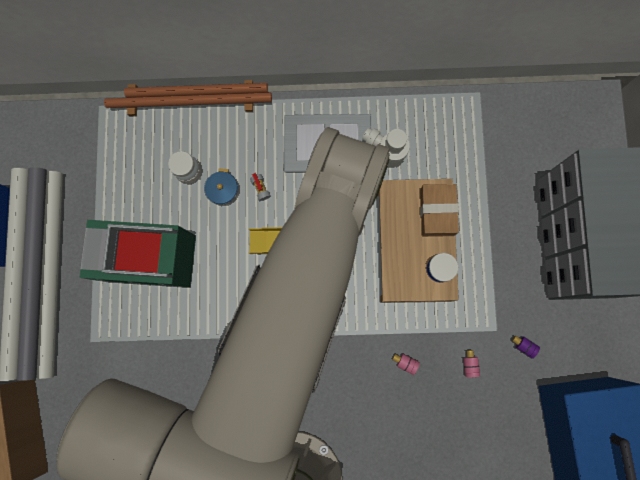

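The scoop lies flat and empty on the liner (scene pixels 303–358, 268–340). The flap is shut and level (z 0.151 m), nothing else has moved, and the arm touches nothing, so I'm handing in.

Emit:
drive_tool(
  plan="1 0 0 0 0 0 0; 1 0 0 0 0 0 0",
)

```text
clock: 15.98
tcp_pos: [0.5585, -0.0435, 0.206]
orientation: [0.812, -0.584, 0.002, -0.009]
wrist_force: [-0.0, 0.5, -0.0]
finger_gap: 0.0853
```

```bash
python3 - <<'E'
from h import *
from workcell import job
show(); print(job.hand_in())
E
```

```text
t 15.97 p [ 0.5585 -0.0435  0.206 ] q [-0.37  0.36 -0.05  1.28  0.31  1.2 ] f [-0.   0.5 -0. ] gap 0.0853
x [ 1.    -0.017  0.008] yaw -1.0 y [ 0.013  0.318 -0.948] lean 18.5
the job is handed in; nothing more can be done
None
```

I did every step in the order asked and handed the job in at 16.0 s:
- **Riser:** I drew the scoop out, set it down clear and let go. I then gripped it again about 50 mm behind its middle.
- **Scrap box:** The nose pushed the flap open, and tipping to about 65° nose-down emptied the scoop. I kept the nose on the flap and pressed deeper once more before drawing out.
- **Finish:** I set the scoop level on its underside on the liner and let go. I took "upright" to mean open side up.

**Last checks:**
- The flap is shut and level, at a measured height of 0.151 m.
- The scoop is empty and flat on the liner.
- The listed bystanders and the pink and purple look-alikes appear where they were.
- The arm is clear, with about 0 N on the wrist. The highest wrist force I read was about 11 N, when setting the scoop down.

**Not fully confirmed:**
- I did not see the cartridges on the box floor. I inferred they dropped because the scoop was empty, no cartridge showed on the part of the open flap I could see, and the flap shut flush.
- While I held the nose in, the arm drifted up about 13 mm. The flap stayed open and I corrected it.
- On the deeper press the scoop's underside probably touched the sill lightly, and the scoop turned about 2° in the grip. I levelled it before setting it down.

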